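Load the sample lane in tab order and close its bail

TASK

Load the sample lane: slide the yellow and the blue carrier along the worktop into its open mouth so that they stand in line behind the green one, each beside the tab of its own colour on the rail (look which colour belongs further in, it goes in first), pushed up with no gaps. Then swing the orange bail over and down until its bar rests in both catches across the mouth. Keep the carriers upright and on the worktop, do not lift them, and leave everything else on the worktop where it is.

Things in the scene. Friction and masses are not known exactly. Their poses are not given: they have to be found in the camera images.
- lane: aluminium sample lane fixed to the worktop: two rails, 20 mm high, 14 mm thick, 86 mm apart inside, no floor. Origin: on the worktop and centre line, under the closed bail bar. Local y runs along the lane and out of its open mouth, x across it (tabs at x = +64 mm). Inside face of the end stop (34 mm high) at y = -251 mm; straight rails end at y = +12 mm.
- place_1 (a point): centre of place 1 (one black dot on the rail), innermost, on the worktop: lane's local (0, -211, 0) mm
- place_2 (a point): centre of place 2 (two black dots): lane's local (0, -131, 0) mm
- place_3 (a point): centre of place 3 (three black dots), at the mouth: lane's local (0, -51, 0) mm
- lane_mouth (a point): middle of the wide end of the mouth, on the worktop: lane's local (0, 52, 0) mm. Two flares, 20 mm high, widen the mouth from 86 mm at y = 12 mm to about 140 mm here
- bail (a joint): bail angle, rad: 0 = closed, bar in its two catches; about 1.8 = upright; 2.4 = fully open, leaning back over the lane. A U of two 93 mm arms and a 100 mm cross bar, 12 mm diameter; hinge axis along the lane's x at local y = -91 mm, 48 mm above the worktop. Past upright it falls shut by itself, but closes only if the last carrier is home (its front 5 mm inside the bar).
- bail_bar (a point): middle of the bail's orange cross bar, on the bar's axis. Closed it lies 27 mm above the worktop at the lane's local y = 0; open it stands about 120 to 140 mm high over the lane
- tab_green: green tab, 12 x 40 x 34 mm, fixed to the outside (robot side) of the lane's rail, 64 mm from the lane's centre line; its carrier belongs on the centre line at the tab's local y. Origin: centre of the underside, axes parallel to the lane's. Always at place 1.
- tab_yellow: yellow tab, 12 x 40 x 34 mm, fixed to the outside (robot side) of the lane's rail, 64 mm from the lane's centre line; its carrier belongs on the centre line at the tab's local y. Origin: centre of the underside, axes parallel to the lane's. At place 2 or 3, it varies.
- tab_blue: blue tab, 12 x 40 x 34 mm, fixed to the outside (robot side) of the lane's rail, 64 mm from the lane's centre line; its carrier belongs on the centre line at the tab's local y. Origin: centre of the underside, axes parallel to the lane's. At place 2 or 3, it varies.
- carrier_green: green: round sample carrier, 80 mm diameter, 34 mm high, 0.2 kg, with a small capped vial fixed upright in its middle (vial 22 mm diameter, top 59 mm above the worktop); the vial cannot be taken out. Too broad to grip well. Origin: centre of the underside, z up. Already in place 1, within 2 mm of the end stop.
- carrier_yellow: yellow: round sample carrier, 80 mm diameter, 34 mm high, 0.2 kg, with a small capped vial fixed upright in its middle (vial 22 mm diameter, top 59 mm above the worktop); the vial cannot be taken out. Too broad to grip well. Origin: centre of the underside, z up. Starts on the worktop outside the mouth.
- carrier_blue: blue: round sample carrier, 80 mm diameter, 34 mm high, 0.2 kg, with a small capped vial fixed upright in its middle (vial 22 mm diameter, top 59 mm above the worktop); the vial cannot be taken out. Too broad to grip well. Origin: centre of the underside, z up. Starts on the worktop outside the mouth.
- weigh_bottle: bystander: glass weighing bottle with knob lid, 39 mm diameter, 59 mm high; origin centre of underside
- plastic_beaker: bystander: plastic beaker, 76 mm diameter, 85 mm high; origin centre of underside
- red_cap: bystander: red ribbed screw cap lying flat, 56 mm diameter, 24 mm high; origin centre of underside

How it is judged:
At the end, for the whole second after the job is handed in: All three carriers stand upright (within 0.1 rad) and at rest on the lane's centre line (within 12 mm), each within 12 mm along the lane of the tab of its own colour, and the bail is closed with its bar in the catches (joint below 0.06 rad) (value of joint bail below 0.06 rad and y of carrier_green in the frame of tab_green between -0.012 and 0.012 m and x of carrier_green in the frame of lane between -0.012 and 0.012 m and angle between each of carrier_green, carrier_yellow, carrier_blue's own z axis and vertical below 0.1 rad and linear speed of each of carrier_green, carrier_yellow, carrier_blue below 0.02 m/s and y of carrier_yellow in the frame of tab_yellow between -0.012 and 0.012 m and x of carrier_yellow in the frame of lane between -0.012 and 0.012 m and y of carrier_blue in the frame of tab_blue between -0.012 and 0.012 m and x of carrier_blue in the frame of lane between -0.012 and 0.012 m); the robot touches nothing.
It fails at once if a carrier is lifted off the worktop (its origin more than 15 mm up) or tipped by more than 0.35 rad (height (world z) of any of carrier_green, carrier_yellow, carrier_blue above 0.015 m or angle between any of carrier_green, carrier_yellow, carrier_blue's own z axis and vertical above 0.35 rad).
It fails at once if a bystander (weighing bottle, beaker, red cap) is moved by more than 20 mm (distance of any of weigh_bottle, plastic_beaker, red_cap from where it was at the start of the episode above 0.02 m).
It also fails if it takes over 67 s, if anything falls off the work surface, if the arm or the gripper's body presses on something with over 40 N, if the wrist force passes 120 N, or if a joint passes its speed limit or range.

ROBOT

A 6-joint arm with a two-finger parallel gripper is mounted at the origin on a cart in front of the work surface, level with it; the furniture and walls round the work are solid. World frame = base frame: x ahead of the robot, y to its left, z up, the work surface at z = 0. Lengths are in m, angles in rad, forces in N, time in s.
With the tool pointing down it reaches from about 0.325 to 0.925 m from the base axis. Payload 3.1 kg.
Tool frame: the origin (TCP) lies midway between the tips of the shut fingers; the grasp point (between the pads) lies 19 mm behind it; z points along the fingers, y is the line along which they close (so a half turn about z gives the same grasp; the last joint's range is limited). The gripper opens to 85 mm and grips with 20 to 120 N. Pads are 22 mm wide; open, the fingers measure 114 mm over their backs; the gripper's body (76 mm by 85 mm) begins 54 mm behind the grasp point. The pads swing forward as they close: fully open they stand 13 mm farther back than shut.
Start: joints at [1.052, 0.217, 1.613, -0, 1.311, -0.112], TCP at [0.247, 0.574, 0.231] pointing down, gripper open.
Joint ranges: [-2.75, 2.75], [-0.78, 2.1], [0.31, 2.55], [-1.13, 4.27], [0.13, 2.63], [-2.58, 2.58]. Speed limits (rad/s): [2.79, 2.79, 3.14, 3.14, 3.14, 3.14].

INTERFACE

Orientations are given as a unit quaternion [x, y, z, w].
In Python, from cell import * gives the robot as it stands.
- The arm moves only by the tool carry_out, never from a script. Its argument "motion" is a list of rows, each a list of 3 entries, a list of its own where there are three numbers: the opening, from -1 (shut) to 1 (fully open), then the shift along the tool's x, y, z as a fraction of full scale, then the turn, a rotation vector about the tool's x, y, z as a fraction of full scale. In form: [[jaw, [tx, ty, tz], [wx, wy, wz]], ...]. A call has 1 to 8 rows; each row shifts and turns the commanded pose from where the row before left it, along the tool's axes as they then stand; what a row does not reach is not made up. Full scale, the value 1, is 250 mm for a shift and 0.5 rad for a turn. A row lasts 1/8 s, in which the tool goes at most 62.5 mm and 10.7 degrees, less where a joint would pass 70% of its speed; a pose out of reach is approached as far as the arm can. A call with a number of a shift or a turn outside -1 to 1 is refused whole. A call with a gripper value outside its range is refused whole. The fingers move at their own pace and stop on an object; "force" is the grip in N (left out, the last holds). Time passes only in rows, so rows that do not move let the fingers close. It gives the time, the measured TCP pose, the force, the opening and the grip force at its end, in the units of the state.
- observe(): the state, without advancing time (a new reading comes with each control period).
- grab_frame(name): name is "scene" or "top" or "wrist"; returns the picture (384x512x3 uint8, red, green, blue); there is no depth.
- calibration(name): a dict with "camera_matrix" (3x3 intrinsics, pixels), "R" (3x3) and "t" (3): a world point X has camera coordinates R X + t. Camera axes: x right, y down, z forward; pixel columns grow to the right and rows downward; lengths in m; the calibration is good to about 2 mm. A picture is of the moment at which its call begins: read the wrist's pose just before it. calibration takes no time and is no camera call; for the wrist camera it gives the pose at the moment of the call.
- finish_job(): hands the job in; it is judged then, once.
The state is a dict: "time": time; "joint_positions": joint angles; "qvel": joint speeds; "effort": joint torques, N m; "tool_pos": TCP position; "tcp_rot": TCP orientation; "force": force on the tool from outside, world axes, zero at the start; "moment": the same for the moment, N m; "opening": opening from 0.0 (shut) to 1.0 (fully open); "gripper_force": force on a finger pad.
Only numpy, scipy, OpenCV 4.12 (cv2) and the standard library are available. Lean on these libraries where they do the work, as an engineer would, in place of code of your own. Each camera call takes 0.05 s, during which the arm holds its last target. There are 200 camera calls.

## Working session

There is one attempt and no reset: what is moved stays moved. The work goes in short steps, Python scripts to look and compute and a tool call to move; the robot and the scene stay as the last step left them, time stands still between calls to the robot, and variables do not carry over. Pictures are saved under pics/ and viewed, at most 10 in all, crops included, and the job is handed in when it is done.

Besides the shell and the picture viewer there is one more tool, called in YAML: its name, and indented under it one key for each argument. carry_out: Moves the arm, as the interface text tells. Its arguments: {"type":"object","properties":{"motion":{"type":"array"},"force":{"type":"number"}},"required":["motion"]}

```bash
mkdir -p pics; ls; python3 - <<'E'
from cell import *
import cv2,numpy as np
s=observe();print(s)
for n in("top","scene"):
    im=grab_frame(n);cv2.imwrite(f"pics/{n}0.png",im[:,:,::-1]);c=calibration(n);print(n,c)
E
```

```text
pics
{'time': 0.0, 'joint_positions': array([ 1.05182219e+00,  2.17768357e-01,  1.61494963e+00, -2.77944130e-05,
        1.31128419e+00, -1.12225142e-01]), 'qvel': array([-0.00106928,  0.00021082,  0.00034276, -0.00135211, -0.00063776,
       -0.0013451 ]), 'effort': array([-1.93429812e-03, -3.96858752e+01, -3.03843319e+01, -1.04061485e-04,
        1.00381637e-02, -7.81247280e-07]), 'tool_pos': array([0.24685771, 0.57328901, 0.22995136]), 'tcp_rot': array([ 2.01971769e-01,  9.79390603e-01, -1.14942946e-03, -3.61178329e-04]), 'force': array([ 0.63015575,  0.94551284, -0.12601931]), 'moment': array([-0.00554558,  0.01392954, -0.05100979]), 'gripper_force': 0.0, 'opening': 0.9996904363626925}
top {'camera_matrix': array([[371.13781759,   0.        , 255.93073458],
       [  0.        , 371.13781759, 188.5471996 ],
       [  0.        ,   0.        ,   1.        ]]), 'R': array([[-0.02082545, -0.99978086,  0.00212782],
       [-0.97816143,  0.0199348 , -0.20688841],
       [ 0.20680066, -0.0063899 , -0.97836223]]), 't': array([-0.00206587,  0.52176359,  1.10695681])}
scene {'camera_matrix': array([[440.56966568,   0.        , 254.16338879],
       [  0.        , 440.56966568, 194.5819743 ],
       [  0.        ,   0.        ,   1.        ]]), 'R': array([[ 0.73463203, -0.67810016,  0.02226986],
       [-0.33958525, -0.39591587, -0.85318959],
       [ 0.58736499,  0.61921789, -0.52112529]]), 't': array([-0.40304888,  0.21472298,  0.88621074])}
```

View pics/top0.png

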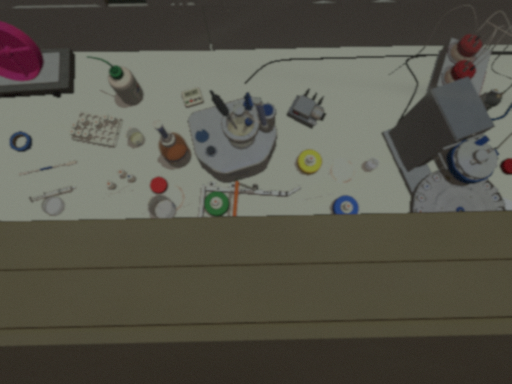

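View pics/scene0.png

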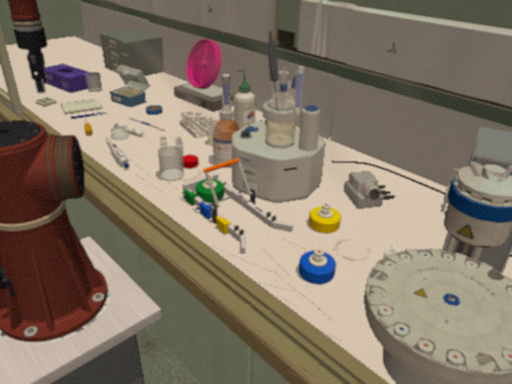

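The tabs run green, blue, yellow toward the mouth (scene view, roughly (190,197), (207,210), (223,226)). So blue goes in first, then yellow. The mouth faces right (-y). In the top view the carriers are green at (217,204), yellow at (310,162) and blue at (346,208). Next I'll zoom in and measure.

```bash
cat > h.py <<'E'
import numpy as np,cv2
from cell import *
def ray(c,px):
    K,R,t=c["camera_matrix"],c["R"],c["t"]
    return -R.T@t, R.T@np.linalg.inv(K)@np.array([px[0],px[1],1.])
def on(c,px,z):
    o,d=ray(c,px); return (o+d*(z-o[2])/d[2])
def proj(c,X):
    p=c["camera_matrix"]@(c["R"]@np.array(X,float)+c["t"]); return p[:2]/p[2]
HUE=dict(green=(45,85),yellow=(24,34),blue=(100,125),orange=(5,16),red=(172,180))
def blobs(im,col,s=140,v=60,amin=8):
    h=cv2.cvtColor(im,cv2.COLOR_RGB2HSV);lo,hi=HUE[col]
    m=cv2.inRange(h,(lo,s,v),(hi,255,255))
    n,l,st,ce=cv2.connectedComponentsWithStats(m)
    return [(st[i].tolist(),ce[i].round(1).tolist()) for i in range(1,n) if st[i][4]>=amin]
E
python3 - <<'E'
from h import *
for n in("top","scene"):
    im=cv2.imread(f"pics/{n}0.png")[:,:,::-1].copy();c=calibration(n)
    print(n,"cam",(-c["R"].T@c["t"]).round(3))
    for col in HUE:
        for st,ce in blobs(im,col): print(n,col,st,ce,on(c,ce,.034).round(3))
a=cv2.imread("pics/top0.png")[140:240,140:380];b=cv2.imread("pics/scene0.png")[130:290,150:350]
cv2.imwrite("pics/topz.png",cv2.resize(a,(792,330),interpolation=cv2.INTER_CUBIC))
cv2.imwrite("pics/scz.png",cv2.resize(b,(750,600),interpolation=cv2.INTER_CUBIC))
E
```

```text
top cam [ 0.281 -0.005  1.191]
top green [112, 68, 6, 3, 10] [114.5, 69.0] [0.953 0.461 0.034]
top yellow [298, 151, 23, 22, 244] [308.4, 162.2] [ 0.61  -0.185  0.034]
top blue [265, 106, 6, 8, 33] [267.8, 109.2] [ 0.796 -0.058  0.034]
top blue [477, 137, 10, 7, 42] [481.9, 140.5] [ 0.672 -0.757  0.034]
top blue [334, 197, 23, 17, 169] [343.8, 204.6] [ 0.468 -0.289  0.034]
top orange [164, 142, 22, 18, 227] [175.2, 151.2] [0.655 0.247 0.034]
top orange [234, 182, 4, 34, 73] [235.5, 198.2] [0.496 0.052 0.034]
top red [454, 63, 21, 15, 79] [462.4, 70.4] [ 0.925 -0.728  0.034]
top red [504, 160, 8, 13, 77] [508.0, 165.5] [ 0.586 -0.829  0.034]
scene cam [-0.152 -0.737  0.654]
scene green [185, 181, 28, 23, 258] [199.5, 193.7] [0.438 0.099 0.034]
scene green [215, 181, 8, 18, 89] [218.9, 189.3] [0.493 0.083 0.034]
scene yellow [310, 207, 30, 21, 354] [324.6, 217.9] [ 0.605 -0.197  0.034]
scene yellow [216, 216, 14, 12, 70] [222.6, 220.9] [ 0.404 -0.041  0.034]
scene yellow [222, 228, 5, 4, 9] [223.7, 229.3] [ 0.384 -0.07   0.034]
scene yellow [327, 228, 5, 4, 9] [328.9, 229.8] [ 0.574 -0
[... 570 characters left out ...]
 0.034]
scene orange [0, 123, 50, 100, 2206] [22.9, 178.6] [0.113 0.485 0.034]
scene orange [49, 135, 10, 57, 213] [52.3, 160.3] [0.218 0.544 0.034]
scene orange [69, 136, 6, 46, 111] [70.8, 157.5] [0.268 0.527 0.034]
scene orange [204, 158, 36, 14, 152] [222.3, 164.4] [0.593 0.192 0.034]
scene orange [47, 190, 5, 3, 8] [48.6, 191.1] [0.141 0.372 0.034]
scene orange [0, 225, 107, 116, 5090] [45.0, 286.1] [-0.005  0.014  0.034]
scene orange [74, 236, 5, 7, 11] [76.0, 238.7] [0.107 0.123 0.034]
scene orange [77, 243, 6, 6, 11] [78.9, 246.0] [0.1   0.093 0.034]
scene orange [79, 250, 9, 11, 35] [82.9, 255.7] [0.092 0.055 0.034]
scene red [184, 156, 13, 11, 87] [189.5, 160.8] [0.531 0.275 0.034]
```

View pics/topz.png

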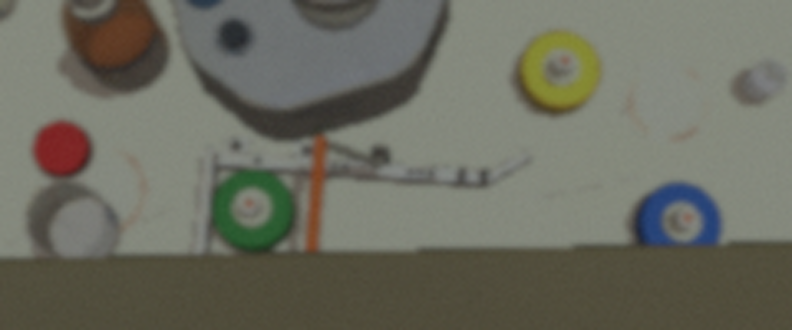

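View pics/scz.png

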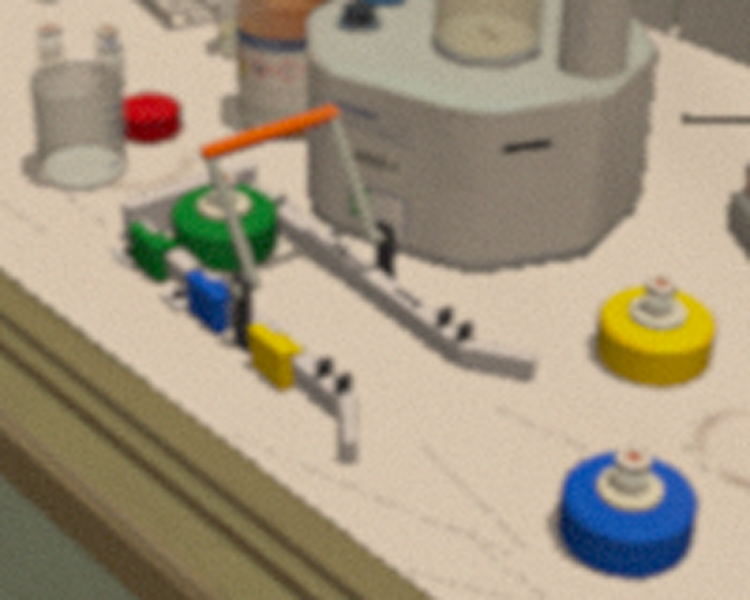

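```bash
python3 - <<'E'
from h import *
T=calibration("top");S=calibration("scene")
tp=lambda x,y:(140+x/3.3-.3,140+y/3.3-.3); sp=lambda x,y:(150+x/3.75-.3,130+y/3.75-.3)
def tri(a,b):
    o1,d1=ray(T,a);o2,d2=ray(S,b);d1/=np.linalg.norm(d1);d2/=np.linalg.norm(d2)
    k=np.linalg.lstsq(np.c_[d1,-d2],o2-o1,rcond=None)[0];p,q=o1+k[0]*d1,o2+k[1]*d2
    return ((p+q)/2).round(4),np.linalg.norm(p-q).round(4)
print("top vials");[print(n,on(T,tp(*p),.059).round(4)) for n,p in dict(g=(252,205),y=(565,65),b=(686,217)).items()]
print("scene vials");[print(n,on(S,sp(*p),.059).round(4)) for n,p in dict(y=(661,283),b=(634,456)).items()]
print("barfar",tri(tp(320,137),sp(336,110)))
print("far catches top",[on(T,tp(*p),.03).round(3) for p in((462,174),(485,177))])
print("far catches scene",[on(S,sp(*p),.03).round(3) for p in((446,312),(465,327))])
print("near catches scene",[on(S,sp(*p),.03).round(3) for p in((324,362),(344,379))])
print("far rail inner top edge",[on(T,tp(*p),.02).round(4) for p in((222,171),(485,186))])
print("tabs top",[on(S,sp(*p),.034).round(3) for p in((146,228),(206,278),(272,335))])
print("red,beaker",on(T,tp(62,149),.024).round(3),on(T,tp(68,240),.085).round(3),"bottle",on(T,tp(765,78),.05).round(3),"edge",on(T,(250,217),0).round(3))
print("machine corner",on(T,tp(290,137),0).round(3),on(T,tp(390,112),0).round(3),on(T,tp(275,105),.15).round(3))
E
```

```text
top vials
g [0.4812 0.1114 0.059 ]
y [ 0.6116 -0.1891  0.059 ]
b [ 0.4615 -0.2947  0.059 ]
scene vials
y [ 0.6215 -0.185   0.059 ]
b [ 0.4659 -0.2927  0.059 ]
barfar (array([0.5298, 0.043 , 0.13  ]), np.float64(0.0023))
far catches top [array([ 0.513, -0.089,  0.03 ]), array([ 0.509, -0.111,  0.03 ])]
far catches scene [array([ 0.519, -0.085,  0.03 ]), array([ 0.516, -0.107,  0.03 ])]
near catches scene [array([ 0.418, -0.075,  0.03 ]), array([ 0.416, -0.098,  0.03 ])]
far rail inner top edge [array([0.5224, 0.1447, 0.02  ]), array([ 0.5022, -0.1112,  0.02  ])]
tabs top [array([0.426, 0.132, 0.034]), array([0.418, 0.05 , 0.034]), array([ 0.409, -0.034,  0.034])]
red,beaker [0.547 0.3   0.024] [0.448 0.276 0.085] bottle [ 0.597 -0.383  0.05 ] edge [0.44  0.008 0.   ]
machine corner [0.56 0.08 0.  ] [ 0.583 -0.021  0.   ] [0.554 0.082 0.15 ]
```

```bash
cat >> h.py <<'E'
from scipy.spatial.transform import Rotation as Ro
O=np.array([.464,-.095]);PHI=.095
def setl(o,phi):
    global O,PHI
    O=np.array(o);PHI=phi
def lane(x,y):
    u=np.array([-np.sin(PHI),-np.cos(PHI)]);v=np.array([u[1],-u[0]]); return O+x*v+y*u
def tolane(p):
    u=np.array([-np.sin(PHI),-np.cos(PHI)]);v=np.array([u[1],-u[0]]);d=np.array(p[:2])-O; return d@v,d@u
def go(s,p,yaw=None):
    """tool-axes shift (fraction) to world p; turn about tool z (fraction) so that tool y has world yaw; tool levelled not treated"""
    R=Ro.from_quat(s["tcp_rot"]).as_matrix()
    t=R.T@(np.array(p)-s["tool_pos"])
    print("shift/250mm",(t/.25).round(3),"min rows",np.ceil(np.linalg.norm(t)/.0625))
    if yaw is not None:
        Rt=np.c_[[np.sin(yaw),-np.cos(yaw),0],[np.cos(yaw),np.sin(yaw),0],[0,0,-1]]
        print("turn/.5",(Ro.from_matrix(R.T@Rt).as_rotvec()/.5).round(3))
E
python3 - <<'E'
from h import *
s=observe();go(s,[.464,-.15,.25],np.pi/2-PHI)
w=calibration("wrist");R=Ro.from_quat(s["tcp_rot"]).as_matrix()
print("cam in tool",R.T@(-w["R"].T@w["t"]-s["tool_pos"]),"view dir",R.T@w["R"][2],"right",R.T@w["R"][0]);print(w["camera_matrix"])
E
```

```text
shift/250mm [-1.942 -2.314 -0.075] min rows 13.0Traceback (most recent call last):
  File "<stdin>", line 2, in <module>
  File "h.py", line 32, in go
    print("turn/.5",(Ro.from_matrix(R.T@Rt).as_rotvec()/.5).round(3))
                     ~~~~~~~~~~~~~~^^^^^^^^
  File "scipy/spatial/transform/_rotation.pyx", line 1143, in scipy.spatial.transform._rotation.Rotation.from_matrix
ValueError: Non-positive determinant (left-handed or null coordinate frame) in rotation matrix 0: [[-9.51799315e-01  3.06721397e-01 -2.21246914e-04]
 [ 3.06720130e-01  9.51797023e-01  2.27778374e-03]
 [-9.09227165e-04 -2.10013212e-03  9.99997381e-01]].
```

```bash
sed -i 's/\[np.sin(yaw),-np.cos(yaw),0\]/[-np.sin(yaw),np.cos(yaw),0]/' h.py
python3 - <<'E'
from h import *
s=observe();go(s,[.464,-.15,.25],np.pi/2-PHI)
w=calibration("wrist");R=Ro.from_quat(s["tcp_rot"]).as_matrix()
print("cam in tool",R.T@(-w["R"].T@w["t"]-s["tool_pos"]),"view dir",R.T@w["R"][2],"right",R.T@w["R"][0]);print(w["camera_matrix"])
E
```

```text
shift/250mm [-1.942 -2.314 -0.075] min rows 13.0
turn/.5 [-0.004 -0.001 -0.623]
cam in tool [ 8.24564114e-02  8.37903676e-05 -1.43660755e-01] view dir [-0.32111762  0.0009481   0.94703885] right [-1.98108161e-04  9.99999410e-01 -1.06829195e-03]
[[273.66758875   0.         255.18540768]
 [  0.         273.66758875 188.04990174]
 [  0.           0.           1.        ]]
```

carry_out:
  motion:
    - [1,[-0.139,-0.165,-0.005],[0,0,0]]
    - [1,[-0.139,-0.165,-0.005],[0,0,0]]
    - [1,[-0.139,-0.165,-0.005],[0,0,0]]
    - [1,[-0.139,-0.165,-0.005],[0,0,0]]
    - [1,[-0.139,-0.165,-0.005],[0,0,0]]
    - [1,[-0.139,-0.165,-0.005],[0,0,0]]
    - [1,[-0.139,-0.165,-0.005],[0,0,0]]
    - [1,[-0.139,-0.165,-0.005],[0,0,0]]

```text
time: 1.1
tool_pos: [0.3719, 0.1593, 0.241]
tcp_rot: [0.202, 0.979, 0.0, 0.0]
force: [1.5, 0.6, 0.9]
opening: 1.003
gripper_force: 0.0
```

carry_out:
  motion:
    - [1,[-0.139,-0.165,-0.005],[0,0,0]]
    - [1,[-0.139,-0.165,-0.005],[0,0,0]]
    - [1,[-0.139,-0.165,-0.005],[0,0,0]]
    - [1,[-0.139,-0.165,-0.005],[0,0,0]]
    - [1,[-0.139,-0.165,-0.005],[0,0,0]]
    - [1,[-0.139,-0.165,-0.005],[0,0,-0.31]]
    - [1,[0,0,0],[0,0,-0.31]]
    - [0.2,[0,0,0],[0,0,0]]

```text
time: 2.1
tool_pos: [0.4651, -0.1492, 0.2481]
tcp_rot: [0.05, 0.999, 0.0, -0.001]
force: [-0.5, -0.1, -0.3]
opening: 0.818
gripper_force: 0.0
```

```bash
python3 - <<'E'
from h import *
s=observe();print(s["tool_pos"],s["tcp_rot"],s["time"]);c=calibration("wrist")
im=grab_frame("wrist");cv2.imwrite("pics/w1.png",im[:,:,::-1]);np.savez("w1.npz",**c)
for col in("green","yellow","blue","orange"):
    for st,ce in blobs(im,col,100,40,30): print(col,st,ce,on(c,ce,.034).round(3))
E
```

```text
[ 0.46513665 -0.14924909  0.24808107] [ 4.99467367e-02  9.98751549e-01  3.92676112e-04 -7.15355901e-04] 2.1
green [438, 100, 45, 19, 555] [460.3, 107.1] [0.423 0.114 0.034]
green [416, 126, 39, 57, 1175] [435.7, 152.4] [0.478 0.09  0.034]
green [459, 129, 25, 52, 483] [473.3, 152.6] [0.483 0.14  0.034]
yellow [320, 101, 35, 19, 338] [337.5, 108.7] [ 0.409 -0.039  0.034]
yellow [214, 231, 51, 51, 1354] [239.1, 257.0] [ 0.61  -0.188  0.034]
blue [379, 100, 40, 17, 427] [399.9, 106.7] [0.415 0.039 0.034]
blue [118, 137, 63, 59, 2129] [150.3, 164.6] [ 0.456 -0.289  0.034]
blue [507, 323, 5, 15, 51] [509.6, 330.7] [0.798 0.247 0.034]
orange [435, 118, 37, 108, 1538] [452.9, 170.3] [0.505 0.116 0.034]
orange [466, 157, 7, 7, 31] [468.8, 160.0] [0.493 0.135 0.034]
orange [136, 172, 6, 6, 30] [138.6, 174.4] [ 0.468 -0.308  0.034]
```

View pics/w1.png

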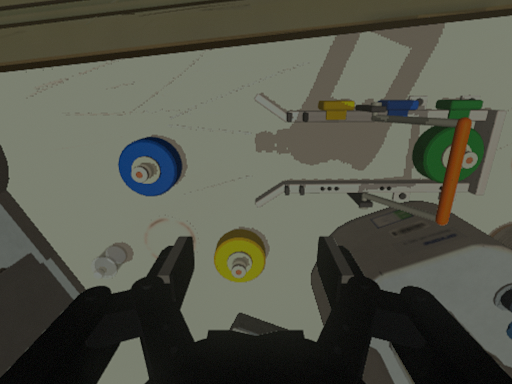

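The wrist view shows the whole lane. The catches are at about (298,117) and (294,189), the tabs at (337,107), (400,106) and (460,107), the blue vial cap at (142,174), the yellow cap at (239,268) and the green cap at (469,160).

```bash
python3 - <<'E'
from h import *
c=dict(np.load("w1.npz"))
P=lambda x,y,z:on(c,(x,y),z).round(4)
im=cv2.imread("pics/w1.png")
for n,(x,y) in dict(b=(140,174),y=(238,268),g=(469,160)).items():
    print(n,P(x,y,.059))
nc,fc=P(298,117,.03),P(294,189,.03);print("catch",nc,fc,(nc+fc)/2)
print("near rail inner",P(300,122,.02),P(420,122,.02)," far inner",P(300,183,.02),P(440,182,.02))
print("tabs top",P(337.5,103,.034),P(400,102,.034),P(460,102,.034))
print("end stop inner top",P(484,117,.034),P(472,188,.034))
print("bar ends",P(465,122,.127),P(444,220,.127))
im2=im[85:285,100:500]
cv2.imwrite("pics/w1z.png",cv2.resize(im2,None,fx=2,fy=2,interpolation=cv2.INTER_CUBIC))
E
```

```text
b [ 0.462  -0.2945  0.059 ]
y [ 0.6123 -0.1882  0.059 ]
g [0.4853 0.1161 0.059 ]
catch [ 0.4147 -0.0885  0.03  ] [ 0.5118 -0.099   0.03  ] [ 0.46325 -0.09375  0.03   ]
near rail inner [ 0.4223 -0.0847  0.02  ] [0.4382 0.0738 0.02  ]  far inner [ 0.5072 -0.0888  0.02  ] [0.5257 0.1099 0.02  ]
tabs top [ 0.4023 -0.0391  0.034 ] [0.409  0.0386 0.034 ] [0.4165 0.1132 0.034 ]
end stop inner top [0.438  0.1461 0.034 ] [0.5337 0.1455 0.034 ]
bar ends [0.4267 0.0543 0.127 ] [0.5283 0.0468 0.127 ]
```

View pics/w1z.png

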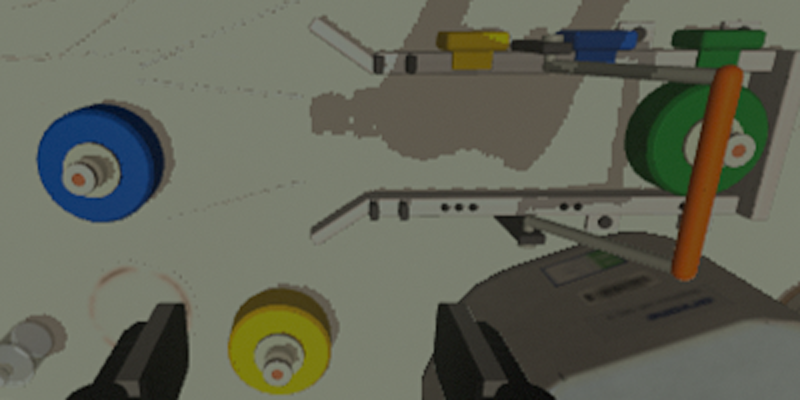

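```bash
sed -i 's/^O=.*/O=np.array([.4638,-.0938]);PHI=.098/' h.py
python3 - <<'E'
from h import *
c=dict(np.load("w1.npz"))
b=on(c,(139.5,174.5),.059);y=on(c,(238.5,272),.059);print("b",b,tolane(b),"y",y,tolane(y))
s=observe();go(s,[*b[:2],.248],np.pi/2-PHI);go(s,[*b[:2],.038])
E
```

```text
b [ 0.46259863 -0.29527626  0.059     ] (np.float64(-0.018517477320434125), np.float64(0.20062709158236086)) y [ 0.61906943 -0.18831066  0.059     ] (np.float64(-0.163771651901037), np.float64(0.07886512252402643))
shift/250mm [-0.048 -0.584  0.   ] min rows 3.0
turn/.5 [ 0.001 -0.002 -0.004]
shift/250mm [-0.049 -0.585  0.84 ] min rows 5.0
```

carry_out:
  motion:
    - [0.3,[-0.016,-0.195,0],[0,0,0]]
    - [0.3,[-0.016,-0.195,0],[0,0,0]]
    - [0.3,[-0.017,-0.195,0],[0,0,0]]
    - [0.3,[0,0,0.2],[0,0,0]]
    - [0.3,[0,0,0.2],[0,0,0]]
    - [0.3,[0,0,0.2],[0,0,0]]
    - [0.3,[0,0,0.1],[0,0,0]]
    - [0.3,[0,0,0],[0,0,0]]

```text
time: 3.15
tool_pos: [0.4617, -0.2929, 0.0711]
tcp_rot: [0.049, 0.999, 0.002, -0.003]
force: [-0.4, 0.2, 0.1]
opening: 0.651
gripper_force: 0.0
```

```bash
python3 - <<'E'
from h import *
s=observe();print(s["tool_pos"],s["opening"],s["force"]);c=calibration("wrist")
im=grab_frame("wrist");cv2.imwrite("pics/w2.png",im[:,:,::-1]);
go(s,[.4635,-.2953,.038])
E
```

```text
[ 0.46168433 -0.29291801  0.07105834] 0.6507546860796033 [-0.35982781  0.15028326  0.11503785]
shift/250mm [-0.009 -0.009  0.132] min rows 1.0
```

View pics/w2.png

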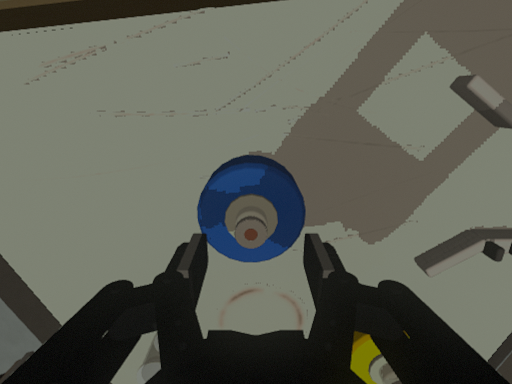

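The blue cap is at (251,235), centred between the finger tips at (200,240) and (313,240).

```bash
python3 - <<'E'
from h import *
c=calibration("wrist");p=on(c,(251,235),.059);print(p);go(observe(),[*p[:2],.038])
E
```

```text
[ 0.4660736  -0.29717143  0.059     ]
shift/250mm [-0.013 -0.01   0.141] min rows 1.0
```

carry_out:
  motion:
    - [0.3,[-0.014,-0.014,0.06],[0,0,0]]
    - [0.3,[0,0,0.072],[0,0,0]]
    - [0.1,[0,0,0],[0,0,0]]
    - [-0.7,[0,0,0],[0,0,0]]
    - [-0.7,[0,0,0],[0,0,0]]
    - [-0.7,[0,0,0],[0,0,0]]
  force: 25

```text
time: 3.95
tool_pos: [0.4671, -0.2996, 0.0412]
tcp_rot: [0.048, 0.999, -0.0, 0.0]
force: [0.1, 0.7, -0.1]
opening: 0.243
gripper_force: 24.7
```

```bash
python3 - <<'E'
from h import *
s=observe();print(s["tool_pos"],s["opening"],s["gripper_force"],s["force"],tolane(s["tool_pos"]))
z=s["tool_pos"][2]
go(s,[*lane(0,100),z],np.pi/2-PHI);go(s,[*lane(0,-35),z])
E
```

```text
[ 0.46709063 -0.29960611  0.04122255] 0.24318891987699692 24.74903494119644 [ 0.12901248  0.69973013 -0.09608151] (np.float64(-0.023411570929846505), np.float64(0.20449665656216084))
shift/250mm [ 5.11000e-01 -3.99182e+02  1.51000e-01] min rows 1597.0
turn/.5 [-0.001  0.002  0.002]
shift/250mm [-5.40000e-02  1.40818e+02 -5.40000e-02] min rows 564.0
```

carry_out:
  motion:
    - [-0.7,[0.01,0.05,0],[0,0,0]]
    - [-0.7,[0.02,0.08,0],[0,0,0]]
    - [-0.7,[0.022,0.08,0],[0,0,0]]
    - [-0.7,[0.022,0.08,0],[0,0,0]]
    - [-0.7,[0.02,0.08,0],[0,0,0]]
    - [-0.7,[0,0.05,0],[0,0,0]]
    - [-0.7,[0,0,0],[0,0,0]]

```text
time: 4.82
tool_pos: [0.4535, -0.1902, 0.0411]
tcp_rot: [0.048, 0.999, 0.002, -0.0]
force: [0.2, 3.7, 7.2]
opening: 0.242
gripper_force: 25.5
```

```bash
python3 - <<'E'
from h import *
s=observe();print(s["tool_pos"],s["opening"],s["gripper_force"],s["force"],tolane(s["tool_pos"]))
z=.0405
go(s,[*lane(0,-.04),z],np.pi/2-PHI)
c=calibration("wrist");im=grab_frame("wrist");cv2.imwrite("pics/w3.png",im[:,:,::-1])
E
```

```text
[ 0.45350178 -0.19023842  0.04114414] 0.24191742839099079 25.507214963436127 [0.18697295 3.73203214 7.20037177] (np.float64(0.0008129599889725916), np.float64(0.09698329969594591))
shift/250mm [-0.004  0.548  0.004] min rows 3.0
turn/.5 [ 0.006 -0.002  0.003]
```

View pics/w3.png

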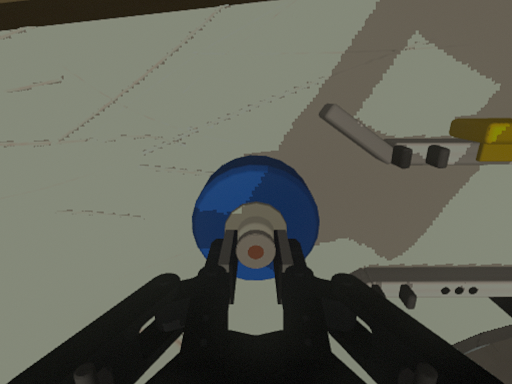

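carry_out:
  motion:
    - [-0.7,[-0.002,0.06,0],[0,0,0]]
    - [-0.7,[-0.002,0.08,0],[0,0,0]]
    - [-0.7,[0,0.08,0],[0,0,0]]
    - [-0.7,[0,0.08,0],[0,0,0]]
    - [-0.7,[0,0.08,0],[0,0,0]]
    - [-0.7,[0,0.08,0],[0,0,0]]
    - [-0.7,[0,0.08,0],[0,0,0]]
    - [-0.7,[0,0,0],[0,0,0]]

```text
time: 5.88
tool_pos: [0.4695, -0.0568, 0.0414]
tcp_rot: [0.048, 0.999, 0.001, 0.002]
force: [4.0, 2.5, 3.1]
opening: 0.245
gripper_force: 25.3
```

```bash
python3 - <<'E'
from h import *
s=observe();print(s["tool_pos"],s["opening"],s["gripper_force"],s["force"],s["moment"],tolane(s["tool_pos"]))
y=[.6175,-.188]
print(tolane(y));go(s,[*y,.11])
E
```

```text
[ 0.46951498 -0.05682555  0.04142699] 0.24490463489403785 25.26151478290558 [4.0387607  2.48396035 3.05301846] [ 0.49485533 -0.78973235 -0.07501812] (np.float64(-0.0020698634984901024), np.float64(-0.03735621155065568))
(np.float64(-0.16217935349062812), np.float64(0.07870951214028651))
shift/250mm [-0.641 -0.465 -0.272] min rows 4.0
```

carry_out:
  motion:
    - [0,[0,0,0],[0,0,0]]
    - [0,[0,0,0],[0,0,0]]
    - [0,[0,0,-0.16],[0,0,0]]
    - [0,[0,0,-0.16],[0,0,0]]
    - [0.2,[-0.16,-0.116,0],[0,0,0]]
    - [0.2,[-0.16,-0.116,0],[0,0,0]]
    - [0.2,[-0.16,-0.116,0],[0,0,0]]
    - [0.2,[-0.14,-0.116,0],[0,0,0]]

```text
time: 6.88
tool_pos: [0.6104, -0.1901, 0.1195]
tcp_rot: [0.049, 0.999, 0.001, -0.001]
force: [1.6, 0.3, -0.4]
opening: 0.601
gripper_force: 0.0
```

carry_out:
  motion:
    - [0.2,[0,0,0.05],[0,0,0]]
    - [0.2,[0,0,0],[0,0,0]]

```text
time: 7.12
tool_pos: [0.6076, -0.1879, 0.1052]
tcp_rot: [0.049, 0.999, 0.001, -0.003]
force: [-0.3, 0.2, 0.5]
opening: 0.6
gripper_force: 0.0
```

```bash
python3 - <<'E'
from h import *
s=observe();print(s["tool_pos"],s["opening"],s["time"]);c=calibration("wrist");np.savez("w4.npz",**c)
im=grab_frame("wrist");cv2.imwrite("pics/w4.png",im[:,:,::-1])
for st,ce in blobs(im,"yellow",100,40,30)+blobs(im,"blue",100,40,30)+blobs(im,"orange",70,40,6): print(st,ce,on(c,ce,.034).round(3),on(c,ce,.059).round(3))
E
```

```text
[ 0.60761772 -0.18791166  0.10518712] 0.6003670697949532 7.125
[210, 162, 91, 88, 4423] [254.4, 205.3] [ 0.613 -0.189  0.034] [ 0.603 -0.188  0.059]
[356, 0, 125, 53, 4424] [412.3, 23.4] [ 0.489 -0.067  0.034] [ 0.493 -0.08   0.059]
[101, 141, 18, 12, 42] [109.3, 145.7] [ 0.551 -0.297  0.034] [ 0.548 -0.284  0.059]
[174, 172, 3, 7, 12] [175.1, 174.8] [ 0.58  -0.25   0.034] [ 0.574 -0.242  0.059]
[250, 219, 11, 11, 89] [255.2, 224.0] [ 0.63  -0.19   0.034] [ 0.618 -0.189  0.059]
```

View pics/w4.png

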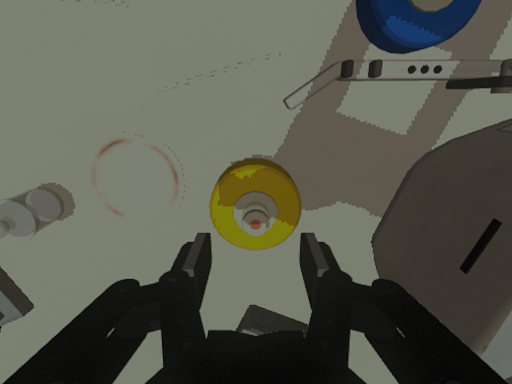

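The yellow cap is at (255,224), centred between the fingers, and blue sits in the lane at the top right. I'll descend and grip.

carry_out:
  motion:
    - [0.2,[-0.042,0,0.1],[0,0,0]]
    - [0.2,[0,0,0.1],[0,0,0]]
    - [0.2,[0,0,0.055],[0,0,0]]
    - [0.2,[0,0,0],[0,0,0]]
    - [-0.7,[0,0,0],[0,0,0]]
    - [-0.7,[0,0,0],[0,0,0]]
    - [-0.7,[0,0,0],[0,0,0]]
  force: 25

```text
time: 8.05
tool_pos: [0.6221, -0.1899, 0.0461]
tcp_rot: [0.048, 0.999, -0.0, 0.001]
force: [-0.7, 2.0, 3.4]
opening: 0.243
gripper_force: 25.4
```

```bash
python3 - <<'E'
from h import *
s=observe();print(s["tool_pos"],s["opening"],s["gripper_force"],s["force"],tolane(s["tool_pos"]))
go(s,[*lane(0,.13),.041],np.pi/2-PHI)
E
```

```text
[ 0.62211945 -0.18987669  0.04608683] 0.24348361683342004 25.36687821149826 [-0.66508352  2.00284046  3.41283852] (np.float64(-0.16696026076505477), np.float64(0.08012521286532878))
shift/250mm [ 0.668 -0.199  0.019] min rows 3.0
turn/.5 [-0.     0.004  0.002]
```

carry_out:
  motion:
    - [-0.7,[0.03,-0.06,0],[0,0,0]]
    - [-0.7,[0.08,-0.08,0],[0,0,0]]
    - [-0.7,[0.1,-0.06,0],[0,0,0]]
    - [-0.7,[0.1,0,0],[0,0,0]]
    - [-0.7,[0.1,0,0],[0,0,0]]
    - [-0.7,[0.1,0,0],[0,0,0]]
    - [-0.7,[0.1,0,0],[0,0,0]]
    - [-0.7,[0.058,0,0],[0,0,0]]

```text
time: 9.05
tool_pos: [0.452, -0.2255, 0.0466]
tcp_rot: [0.049, 0.999, -0.002, 0.004]
force: [4.5, -0.7, 1.1]
opening: 0.238
gripper_force: 25.4
```

```bash
python3 - <<'E'
from h import *
s=observe();print(s["tool_pos"],s["opening"],s["gripper_force"],s["force"],tolane(s["tool_pos"]))
go(s,[*lane(0,.03),.045],np.pi/2-PHI)
E
```

```text
[ 0.45203973 -0.22553932  0.04660049] 0.23828499532959507 25.430688858032227 [ 4.46291496 -0.65334323  1.11824894] (np.float64(-0.0011859532552123634), np.float64(0.13225787284531937))
shift/250mm [0.005 0.409 0.005] min rows 2.0
turn/.5 [-0.007  0.015 -0.   ]
```

carry_out:
  motion:
    - [-0.7,[0.002,0.08,0],[0,0,0]]
    - [-0.7,[0.002,0.1,0],[0,0,0]]
    - [-0.7,[0,0.1,0],[0,0,0]]
    - [-0.7,[0,0.1,0],[0,0,0]]
    - [-0.7,[0,0.1,0],[0,0,0]]
    - [-0.7,[0,0.1,0],[0,0,0]]
    - [-0.7,[0,0.08,0],[0,0,0]]
    - [-0.7,[0,0.02,0],[0,0,0]]

```text
time: 10.05
tool_pos: [0.4682, -0.0554, 0.0461]
tcp_rot: [0.046, 0.999, -0.003, 0.003]
force: [1.8, -7.4, 4.5]
opening: 0.242
gripper_force: 25.9
```

```bash
python3 - <<'E'
from h import *
s=observe();print(s["tool_pos"],s["opening"],s["gripper_force"],s["force"],tolane(s["tool_pos"]))
go(s,[*lane(0,-.052),.045],np.pi/2-PHI)
E
```

```text
[ 0.46820557 -0.0554068   0.04609963] 0.241789139969494 25.87628871202469 [ 1.82548729 -7.42684391  4.47744275] (np.float64(-0.0006279148958713609), np.float64(-0.03864003741394576))
shift/250mm [0.002 0.053 0.004] min rows 1.0
turn/.5 [-0.01   0.011  0.011]
```

carry_out:
  motion:
    - [-0.7,[0,0.02,0],[0,0,0]]
    - [-0.7,[0,0.02,0],[0,0,0]]
    - [-0.7,[0,0.016,0],[0,0,0]]
    - [-0.7,[0,0,0],[0,0,0]]

```text
time: 10.55
tool_pos: [0.4695, -0.0422, 0.0461]
tcp_rot: [0.047, 0.999, -0.003, 0.003]
force: [2.7, -7.4, 3.7]
opening: 0.244
gripper_force: 25.9
```

```bash
python3 - <<'E'
from h import *
s=observe();print(s["tool_pos"],s["opening"],s["gripper_force"],s["force"],s["moment"],tolane(s["tool_pos"]))
c=calibration("wrist");im=grab_frame("wrist")
for col in("yellow","blue"):
  for st,ce in blobs(im,col,100,40,30): print(col,st,ce,on(c,ce,.034).round(3))
E
```

```text
[ 0.46948592 -0.0422403   0.04606452] 0.24383263700122915 25.86604356765747 [ 2.72398439 -7.3723392   3.69592766] [-1.22053595 -0.41511855  0.16584115] (np.float64(-0.0006138670038996694), np.float64(-0.051868636777470355))
yellow [217, 115, 71, 42, 2286] [252.1, 133.9] [ 0.408 -0.038  0.034]
yellow [193, 160, 125, 96, 6439] [254.5, 199.6] [ 0.447 -0.041  0.034]
yellow [236, 256, 39, 21, 535] [254.9, 268.7] [ 0.497 -0.045  0.034]
blue [345, 115, 87, 42, 2705] [386.7, 132.6] [0.414 0.037 0.034]
blue [372, 161, 40, 9, 125] [392.9, 163.9] [0.433 0.042 0.034]
blue [313, 170, 130, 107, 6977] [367.5, 220.5] [0.468 0.028 0.034]
```

carry_out:
  motion:
    - [-0.7,[0,0.008,0],[0,0,0]]
    - [-0.7,[0,0.006,0],[0,0,0]]

```text
time: 10.85
tool_pos: [0.4695, -0.0416, 0.0463]
tcp_rot: [0.046, 0.999, -0.006, 0.002]
force: [-1.2, -16.6, 6.1]
opening: 0.242
gripper_force: 26.2
```

carry_out:
  motion:
    - [-0.7,[0,-0.012,0],[0,0,0]]
    - [0,[0,0,0],[0,0,0]]
    - [0,[0,0,0],[0,0,0]]
    - [0,[0,0,-0.1],[0,0,0]]
    - [0,[0,0,-0.2],[0,0,0]]
    - [0,[0,0,-0.2],[0,0,0]]
    - [-1,[0,0,-0.2],[0,0,0]]
    - [-1,[0,0,0],[0,0,0]]

```text
time: 11.85
tool_pos: [0.4696, -0.0397, 0.2241]
tcp_rot: [0.048, 0.999, -0.001, 0.004]
force: [0.2, 0.4, 0.2]
opening: 0.08
gripper_force: 0.0
```

```bash
python3 - <<'E'
from h import *
s=observe();print(s["tool_pos"],s["opening"],s["force"],tolane(s["tool_pos"]))
go(s,[*lane(0,-.19),.215],np.pi/2-PHI)
c=calibration("wrist");im=grab_frame("wrist");cv2.imwrite("pics/w5.png",im[:,:,::-1])
for col in("green","yellow","blue","orange"):
  for st,ce in blobs(im,col,100,40,20): print(col,st,ce,on(c,ce,.034).round(3),on(c,ce,.059).round(3),tolane(on(c,ce,.059)))
E
```

```text
[ 0.46959321 -0.03973486  0.22407244] 0.0800792774612912 [0.15819994 0.394433   0.18595605] (np.float64(-0.00047550330282790636), np.float64(-0.05437255567427678))
shift/250mm [0.001 0.543 0.036] min rows 3.0
turn/.5 [-0.002  0.017  0.004]
green [366, 104, 39, 21, 552] [384.9, 112.7] [0.423 0.118 0.034] [0.421 0.107 0.059] (np.float64(0.0627157427852453), np.float64(-0.1954584183673669))
green [358, 130, 54, 63, 1801] [383.8, 159.8] [0.48  0.12  0.034] [0.473 0.109 0.059] (np.float64(0.01035926702012065), np.float64(-0.2024630411467988))
yellow [235, 105, 34, 20, 536] [251.7, 113.4] [ 0.409 -0.038  0.034] [ 0.407 -0.037  0.059] (np.float64(0.06173290512095184), np.float64(-0.05059378733070337))
yellow [222, 128, 62, 62, 2321] [252.6, 157.5] [ 0.462 -0.042  0.034] [ 0.456 -0.041  0.059] (np.float64(0.01280361584752807), np.float64(-0.05150475902577853))
blue [300, 105, 37, 20, 538] [317.8, 112.7] [0.416 0.04  0.034] [0.413 0.034 0.059] (np.float64(0.06259149078428496), np.float64(-0.12248081903608626))
blue [285, 130, 63, 60, 2282] [314.5, 158.2] [0.47  0.034 0.034] [0.464 0.029 0.059
[... 454 characters left out ...]
-0.042  0.059] (np.float64(0.0028770615073237353), np.float64(-0.051838624127930534))
orange [319, 163, 7, 7, 34] [321.6, 165.7] [0.48  0.043 0.034] [0.473 0.037 0.059] (np.float64(0.0032492135539947016), np.float64(-0.13146262063622488))
orange [387, 167, 7, 6, 35] [389.8, 169.4] [0.494 0.128 0.034] [0.486 0.116 0.059] (np.float64(-0.0010538519164302318), np.float64(-0.2112395132917231))
orange [453, 264, 14, 13, 41] [459.3, 270.6] [0.656 0.238 0.034] [0.635 0.218 0.059] (np.float64(-0.14036513478012697), np.float64(-0.32670637523764384))
orange [462, 270, 50, 72, 2265] [492.0, 302.3] [0.718 0.295 0.034] [0.693 0.271 0.059] (np.float64(-0.1926417291887722), np.float64(-0.38531061903033836))
```

View pics/w5.png

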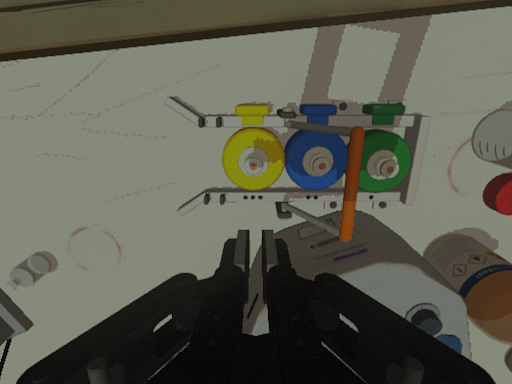

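All three carriers stand in line beside their own tabs: yellow at lane y -52 mm, blue at -131 mm and green at -211 mm. The bar is at about (353,185). Next I'll swing the bail.

carry_out:
  motion:
    - [-1,[0,0.14,0],[0,0,0]]
    - [-1,[0,0.14,0],[0,0,0]]
    - [-1,[0,0.14,0],[0,0,0]]
    - [-1,[0,0.12,0],[0,0,0]]
    - [-1,[0,0,0],[0,0,0]]
    - [-1,[0,0,0.15],[0,0,0]]
    - [-1,[0,0,0.15],[0,0,0]]
    - [-1,[0,0,0.13],[0,0,0]]

```text
time: 12.9
tool_pos: [0.4777, 0.0937, 0.1089]
tcp_rot: [0.049, 0.999, -0.0, -0.002]
force: [0.6, -0.5, 0.1]
opening: -0.001
gripper_force: 0.0
```

```bash
python3 - <<'E'
from h import *
s=observe();print(s["tool_pos"],s["opening"],s["force"],tolane(s["tool_pos"]))
go(s,[*lane(0,-.075),.115],np.pi/2-PHI)
E
```

```text
[0.47768622 0.09371972 0.10889263] -0.0008854242349247586 [ 0.58084311 -0.47958866  0.06640022] (np.float64(0.004527942176251959), np.float64(-0.18797864570095194))
shift/250mm [-0.018 -0.452 -0.024] min rows 2.0
turn/.5 [-0.002 -0.009  0.002]
```

carry_out:
  motion:
    - [-1,[-0.01,-0.05,-0.01],[0,0,0]]
    - [-1,[-0.008,-0.05,-0.01],[0,0,0]]
    - [-1,[0,-0.05,0],[0,0,0]]
    - [-1,[0,-0.05,0],[0,0,0]]
    - [-1,[0,-0.05,0],[0,0,0]]
    - [-1,[0,-0.05,0],[0,0,0]]
    - [-1,[0,-0.05,0],[0,0,0]]
    - [-1,[0,-0.05,0],[0,0,0]]

```text
time: 13.9
tool_pos: [0.4741, -0.0065, 0.1166]
tcp_rot: [0.049, 0.999, -0.0, -0.001]
force: [0.1, 1.0, -0.5]
opening: -0.0
gripper_force: 0.1
```

carry_out:
  motion:
    - [-1,[0,-0.04,0],[0,0,0]]
    - [-1,[0,-0.04,0],[0,0,0]]
    - [-1,[0,0,-0.1],[0,0,0]]
    - [-1,[0,0,-0.2],[0,0,0]]
    - [-1,[0,0,-0.1],[0,0,0]]
    - [-1,[0,0,0],[0,0,0]]

```text
time: 14.65
tool_pos: [0.4747, -0.0259, 0.2196]
tcp_rot: [0.048, 0.999, -0.001, 0.003]
force: [-0.0, -0.4, 0.0]
opening: -0.0
gripper_force: 0.0
```

```bash
python3 - <<'E'
from h import *
s=observe();print(s["tool_pos"],s["time"],tolane(s["tool_pos"]))
c=calibration("wrist");im=grab_frame("wrist");cv2.imwrite("pics/w6.png",im[:,:,::-1])
for col in("green","yellow","blue","orange"):
  for st,ce in blobs(im,col,100,40,20): print(col,st,ce,[(1000*np.array(tolane(on(c,ce,z)))).round(0) for z in(.027,.059,.13)])
# bar pixels fit: ends
for x in(-.05,0,.05): print("closed bar expected at",proj(c,[*lane(x,0),.027]).round(0))
E
```

```text
[ 0.47469735 -0.02587121  0.21956303] 14.65 (np.float64(-0.004198694342576602), np.float64(-0.06866908432116832))
green [353, 102, 42, 20, 573] [374.5, 110.1] [array([  61., -210.]), array([  62., -196.]), array([  66., -166.])]
green [335, 127, 67, 64, 2403] [367.9, 158.3] [array([   3., -210.]), array([  10., -196.]), array([  26., -167.])]
yellow [222, 102, 34, 19, 467] [239.2, 109.7] [array([ 61., -50.]), array([ 63., -52.]), array([ 66., -56.])]
yellow [210, 127, 63, 62, 2346] [241.2, 156.2] [array([  5., -51.]), array([ 12., -53.]), array([ 28., -57.])]
blue [289, 102, 37, 20, 573] [306.7, 110.3] [array([  60., -130.]), array([  62., -124.]), array([  66., -111.])]
blue [274, 125, 64, 64, 2481] [304.4, 155.1] [array([   6., -130.]), array([  13., -124.]), array([  29., -111.])]
blue [431, 336, 22, 12, 98] [443.1, 340.6] [array([-296., -371.]), array([-261., -343.]), array([-181., -279.])]
orange [186, 119, 19, 106, 1178] [195.3, 170.9] [array([-14.,   7.]), array([-5., -0.]), array([ 15., -16.])]
orange [237, 161, 7, 7, 35] [240.1, 164.3] [array([ -5., -50.]), array([  3., -52.]), array([ 21., -56.])]
orange [307, 161, 7, 7, 38] [310.1, 163.9] [array([  -5., -138.]), array([   3., -131.]), array([  21., -117.])]
orange [377, 165, 7, 6, 35] [379.7, 167.4] [array([  -9., -226.]), array([  -1., -211.]), array([  18., -178.])]
orange [418, 261, 27, 28, 52] [430.8, 273.9] [array([-169., -325.]), array([-145., -300.]), array([ -93., -246.])]
orange [445, 270, 13, 7, 22] [451.2, 273.9] [array([-169., -354.]), array([-145., -327.]), array([ -93., -267.])]
orange [446, 270, 66, 79, 2934] [488.3, 303.7] [array([-223., -424.]), array([-194., -390.]), array([-130., -315.])]
closed bar expected at [203. 197.]
closed bar expected at [200. 160.]
closed bar expected at [198. 119.]
```

carry_out:
  motion:
    - [-1,[0,0,0],[0,0,0]]
    - [-1,[0,0,0],[0,0,0]]
    - [-1,[0,0,0],[0,0,0]]
    - [-1,[0,0,0],[0,0,0]]

```text
time: 15.2
tool_pos: [0.4726, -0.0252, 0.2166]
tcp_rot: [0.048, 0.999, 0.0, -0.0]
force: [-0.8, -0.4, 0.2]
opening: 0.001
gripper_force: 0.0
```

```bash
cat > bar.py <<'E'
from h import *
c=calibration("wrist");im=grab_frame("wrist")
st,ce=max(blobs(im,"orange",100,40,20)[:3],key=lambda b:b[0][3]);print(st,ce)
for th in (0,.06,.2,.4,.6,.8,1.):
    a=th-np.arctan2(21,91);Y,Z=-.091+.0934*np.cos(a),.048+.0934*np.sin(a)
    print(th,[proj(c,[*lane(x,Y),Z]).round(1).tolist() for x in(-.05,0,.05)])
E
python3 bar.py
```

```text
[191, 118, 15, 88, 809] [198.6, 161.4]
0 [[201.9, 200.7], [199.5, 163.4], [196.8, 122.3]]
0.06 [[200.3, 202.3], [197.7, 164.4], [194.9, 122.7]]
0.2 [[197.3, 206.2], [194.5, 167.0], [191.4, 123.8]]
0.4 [[195.3, 212.2], [192.2, 171.1], [188.8, 125.5]]
0.6 [[196.5, 218.7], [193.3, 175.6], [189.7, 127.4]]
0.8 [[201.4, 225.4], [198.3, 180.2], [194.8, 129.4]]
1.0 [[210.2, 231.9], [207.5, 184.7], [204.4, 131.3]]
```

```bash
python3 bar.py; python3 -c "
from h import *
s=observe();go(s,[*lane(0,.002),.06],np.pi/2-PHI);print(s['tool_pos'])"
```

```text
[191, 118, 15, 88, 804] [198.6, 161.4]
0 [[202.0, 200.5], [199.5, 163.2], [196.8, 122.1]]
0.06 [[200.3, 202.1], [197.7, 164.2], [194.9, 122.6]]
0.2 [[197.3, 206.0], [194.5, 166.8], [191.4, 123.6]]
0.4 [[195.3, 212.0], [192.3, 171.0], [188.8, 125.4]]
0.6 [[196.5, 218.5], [193.3, 175.4], [189.8, 127.2]]
0.8 [[201.4, 225.2], [198.3, 180.0], [194.8, 129.2]]
1.0 [[210.3, 231.7], [207.5, 184.5], [204.5, 131.1]]
shift/250mm [ 0.009 -0.285  0.628] min rows 3.0
turn/.5 [ 0.    -0.001  0.003]
[ 0.47275695 -0.02518889  0.21687846]
```

carry_out:
  motion:
    - [-1,[0,-0.14,0],[0,0,0]]
    - [-1,[0,-0.14,0],[0,0,0]]
    - [-1,[0.008,0,0.2],[0,0,0]]
    - [-1,[0,0,0.2],[0,0,0]]
    - [-1,[0,0,0.2],[0,0,0]]
    - [-1,[0,0,0.08],[0,0,0]]
    - [-1,[0,0,0.02],[0,0,0]]
    - [-1,[0,0,0],[0,0,0]]

```text
time: 16.3
tool_pos: [0.4647, -0.0949, 0.0426]
tcp_rot: [0.048, 0.999, -0.0, 0.0]
force: [0.4, 0.7, 0.1]
opening: 0.004
gripper_force: 0.0
```

carry_out:
  motion:
    - [-1,[0,0,0.012],[0,0,0]]
    - [-1,[0,0,0],[0,0,0]]

```text
time: 16.55
tool_pos: [0.4648, -0.095, 0.04]
tcp_rot: [0.048, 0.999, -0.0, 0.001]
force: [-0.6, -0.7, 0.7]
opening: -0.0
gripper_force: 0.0
```

carry_out:
  motion:
    - [-1,[0,0,0.016],[0,0,0]]
    - [-1,[0,0,0],[0,0,0]]

```text
time: 16.8
tool_pos: [0.4638, -0.0946, 0.0349]
tcp_rot: [0.048, 0.999, 0.0, -0.0]
force: [-0.3, -0.3, 0.4]
opening: 0.001
gripper_force: 0.0
```

carry_out:
  motion:
    - [-1,[0,0,0.012],[0,0,0]]
    - [-1,[0,0,0],[0,0,0]]

```text
time: 17.05
tool_pos: [0.4644, -0.0948, 0.0328]
tcp_rot: [0.048, 0.999, 0.0, -0.0]
force: [-1.5, 0.7, 6.3]
opening: -0.0
gripper_force: 3.2
```

carry_out:
  motion:
    - [-1,[0,0,-0.1],[0,0,0]]
    - [-1,[0,0,-0.2],[0,0,0]]
    - [-1,[0,0,-0.2],[0,0,0]]
    - [-1,[0,0,-0.2],[0,0,0]]
    - [-1,[0,0,0],[0,0,0]]
    - [-1,[0,0,0],[0,0,0]]

```text
time: 17.8
tool_pos: [0.4636, -0.0945, 0.2064]
tcp_rot: [0.048, 0.999, 0.0, -0.0]
force: [0.1, 1.1, -0.6]
opening: 0.0
gripper_force: 0.0
```

```bash
python3 bar.py | head -3; python3 - <<'E'
from h import *
c=calibration("wrist");im=grab_frame("wrist")
for st,ce in blobs(im,"orange",100,40,20): print(st,(1000*np.array(tolane(on(c,ce,.059)))).round(0))
print(finish_job())
E
```

```text
[250, 121, 11, 90, 862] [255.3, 165.2]
0 [[255.5, 205.3], [255.5, 167.1], [255.6, 125.1]]
0.06 [[254.6, 206.9], [254.6, 168.2], [254.6, 125.6]]
[250, 122, 11, 90, 832] [11.  1.]
[300, 170, 7, 7, 40] [  3. -52.]
[372, 170, 7, 7, 39] [   3. -132.]
[444, 173, 7, 7, 35] [  -1. -212.]
[507, 276, 5, 13, 24] [-140. -321.]
the job is handed in; nothing more can be done
None
```

The job is handed in at about 18 s of the 67 s allowed: blue stands in place 2 and yellow in place 3 behind green, each measured within about 3 mm of its place, and the bail bar rests in both catches; no verdict was returned.

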